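Seat the brass die plate on the press bed's locating pin

ROBOT

A 7-joint arm with a two-finger parallel gripper is mounted at the origin on the work surface. World frame = base frame: x ahead of the robot, y to its left, z up, the work surface at z = 0. Lengths are in m, angles in rad, forces in N, time in s.
With the tool pointing down it reaches from about 0.425 to 0.95 m from the base axis. Payload 16.7 kg.
Tool frame: the origin (TCP) lies midway between the tips of the shut fingers; the grasp point (between the pads) lies 19 mm behind it (r.grip_depth is the distance from the TCP to the grasp point, in m); z points along the fingers, y is the line along which they close (so a half turn about z gives the same grasp; the last joint's range is limited). The gripper opens to 94 mm and grips with 3 to 60 N. Pads are 16 mm wide; open, the fingers measure 119 mm over their backs; the gripper's body (75 mm by 177 mm) begins 78 mm behind the grasp point.
Start: joints at [-1.373, 0.426, 0.074, 1.606, -0.034, 1.111, -0.067], TCP at [0.23, 0.635, 0.205] pointing down, gripper open.
Joint ranges: [-2.85, 2.85], [-0.5, 2.14], [-1.23, 1.37], [0.21, 2.46], [-1.02, 4.16], [0.16, 2.05], [-2.73, 2.73]. Speed limits (rad/s): [1.89, 1.89, 2.39, 2.39, 3.01, 3.01, 3.01].

INTERFACE

Orientations are given as [roll, pitch, yaw] about the fixed x, y, z axes, in that order (R = Rz(yaw) Ry(pitch) Rx(roll)).
In Python, from bench import monitor, eyes, ticket, r gives the robot as it stands.
- The arm moves only by the shell command python3 -m crank 'ROWS' [FORCE]. ROWS is a JSON object with one list for each field, all of the same length, 1 to 10, a row being the entries at one place: rx, ry, rz (a rotation vector in normalised numbers (1 is 2 pi rad)), tx, ty, tz (the shift in fractions of the full range, 1 being 0.8 m), finger_gap (the finger opening in m); each row is the pose to reach, as a shift and turn from the pose commanded when the command began, along the tool's axes at that moment; what a row does not reach only later rows make up. A row lasts 1/10 s, in which the tool goes at most 0.05 m and 0.15 rad, less where a joint would pass 70% of its speed; a pose out of reach is approached as far as the arm can. The fingers move at their own pace and stop on an object; FORCE is the grip in N (left out, the last holds). Time passes only in rows, so rows that do not move let the fingers close. It prints the time, the measured TCP pose, the force, the opening and the grip force at its end. A shift or turn number past 1, either way, is cut back to 1. Input that does not fit is refused with a message, and nothing moves.
- monitor.sense(): the state, without advancing time (a new reading comes with each control period).
- eyes.grab_frame(name): name is "scene" or "top" or "wrist"; returns a dict with "img" (480x640x3 uint8, red, green, blue), "depth" (480x640 float32, m along the optical axis (not along the pixel's ray), 0 where there is no reading), "camera_matrix" (3x3 intrinsics, pixels), "rvec" (rotation vector, rad) and "tvec" (3), from world to camera coordinates, as OpenCV has them. Camera axes: x right, y down, z forward; pixel columns grow to the right and rows downward; lengths in m; the calibration is good to about 2 mm. A picture is of the moment at which its call begins.
- ticket.finish_job(): hands the job in; it is judged then, once.
Trained networks look in a picture, given as the dict that the camera call returned (one of the last four; its "shot" number tells which), for a name from the list of things; names that differ only in an ending like _2 or _b are one class to them, and where a whole thing is asked for, a point or a joint stands for the part that bears it (a point fixed in the world has none). Each returns a list of dicts, best first, with "p" (0 to 1); they miss things now and then, are a little off and sometimes report something else, mostly with a low value. They report only what shows in the picture. A call takes as long as a camera call. They do not tell look-alikes from the thing itself.
- eyes.search_frame(picture, name): "point" ([column, row] in pixels, amid what is visible of it).
- eyes.trace(picture, name): "pixels" (480x640 bool, what is visible of it) and "point" ([column, row] in pixels, amid what is visible of it).
The state is a dict: "time": time; "joints": joint angles; "qd": joint speeds; "tau": joint torques, N m; "tcp_pos": TCP position; "ee_rot": TCP orientation; "ft_force": force on the tool from outside, world axes, zero at the start; "torque": the same for the moment, N m; "opening": finger opening in m; "grip_force": force on a finger pad.
Only numpy, scipy, OpenCV 4.12 (cv2) and the standard library are available. Lean on these libraries where they do the work, as an engineer would, in place of code of your own. Each camera call takes 0.05 s, during which the arm holds its last target. There are 200 camera calls.

TASK

Fit the loose brass die plate onto the grey metal press bed: lift it by its wooden grip and, holding it square to the bed with its hole end nearest the robot base, rest it lightly on top of the bed's steel pin with the hole just short of the near end of the dark slot. Slide it along the slot, in light contact, until the hole comes over the pin and the plate drops flat onto the bed, then let go, leaving it square to the bed. Never press hard on the pin or slam the plate down, and leave the wooden box, the hand stamp and the jar where they are.

Things in the scene. Friction and masses are not known exactly. Their poses are not given: they have to be found in the camera images.
- plate: Loose brass plate, 120 (x) x 70 (y) x 6 mm, about 0.4 kg, flat on the bench (height 0) at the start. Origin: centre of its underside; z up. Round 13 mm through-hole 22 mm from the origin towards -x. Upright wooden grip, 14 mm thick along x, 44 mm wide along y, centred 12 mm towards +x, from 6 to 48 mm above the underside. A row of tiny brass letters, 3 mm high, at x = +36 mm.
- hole (a point): Centre of the plate's hole, at the underside of the plate; axes as plate.
- grip (a point): Point inside the plate's wooden grip to close the fingers on (from above, closing along the plate's x across the 14 mm): 33 mm above the underside, 12 mm towards +x from the plate's origin.
- bed: Fixed grey aluminium press bed on the bench, 190 (x) x 130 (y) x 14 mm high, flat top. Origin: centre of its underside; x runs along the slot, away from the robot. The plate seats with its underside on the bed's top. Keep the plate's force on the pin under 40 N until it has dropped, and under 150 N when it meets the bed.
- slot (a point): Middle of a dark slot (56 x 12 mm, flush) on the bed's top, 14 mm above the bench, 25 mm towards -x from the bed's origin; its near end is the -x end. In it stands a clamped, immovable steel pin, 10 mm across, 1 mm top chamfer, 8 mm above the bed's top: on the centreline, anywhere within 18 mm of the middle along x, differently each time; it is not measured.
- typebox: Bystander: open wooden box of brass type, 80 x 130 x 45 mm; origin at the centre of its underside.
- stamp: Bystander: wooden hand stamp standing upright, 37 mm across at its foot, 86 mm high; origin at the centre of its underside.
- jar: Bystander: amber glass jar with a metal cap, 64 mm across, 60 mm high; origin at the centre of its underside.
Things that resemble listed ones, but are neither listed nor needed, are in the scene too. Of the things shaped like the plate, the brass one is meant.

How it is judged:
By the outcome, as a careful person would: the job done as asked, in the order asked, and still so for the second after the job is handed in, with the robot touching nothing.
It also fails if it takes over 58 s, if anything falls off the work surface, if the arm or the gripper's body presses on something with over 40 N, if the wrist force passes 120 N, or if a joint passes its speed limit or range.

## Working session

There is one attempt and no reset: what is moved stays moved. The work goes in short steps, Python scripts to look and compute and a shell command to move; the robot and the scene stay as the last step left them, time stands still between calls to the robot, and variables do not carry over. Pictures are saved under pics/ and viewed, at most 10 in all, crops included, and the job is handed in when it is done.

```bash
ls; mkdir -p pics; cat > h.py <<'E'
import numpy as np, cv2
from bench import monitor, eyes, ticket, r
def grab(n, f=None):
    p=eyes.grab_frame(n)
    if f: cv2.imwrite('pics/'+f, cv2.cvtColor(p['img'],cv2.COLOR_RGB2BGR))
    return p
def RT(p): return cv2.Rodrigues(np.array(p['rvec'],float))[0], np.array(p['tvec'],float).ravel()
def world(p, uv, d=None):
    R,t=RT(p); K=np.array(p['camera_matrix']); uv=np.atleast_2d(uv).astype(float)
    if d is None: d=p['depth'][uv[:,1].round().astype(int),uv[:,0].round().astype(int)]
    ray=np.c_[uv,np.ones(len(uv))]@np.linalg.inv(K).T
    return (ray*np.reshape(d,(-1,1))-t)@R
def onplane(p, uv, z):
    R,t=RT(p); K=np.array(p['camera_matrix']); uv=np.atleast_2d(uv).astype(float)
    ray=np.c_[uv,np.ones(len(uv))]@np.linalg.inv(K).T@R; c=-t@R
    return c+ray*((z-c[2])/ray[:,2])[:,None]
def cloud(p,m):
    v,u=np.nonzero(m&(p['depth']>0)); return world(p,np.c_[u,v])
E
python3 - <<'E'
from h import *
np.set_printoptions(precision=4,suppress=True)
print(monitor.sense())
for c in ('top','scene'):
    p=grab(c,c+'0.png')
    for n in ('plate','hole','grip','bed','slot','typebox','stamp','jar'):
        for d in eyes.trace(p,n)[:3]:
            if d['p']<.2: continue
            w=cloud(p,d['pixels'])
            print(c,n,round(d['p'],2),np.round(d['point']),d['pixels'].sum(), np.median(w,0) if len(w) else '', w[:,2].max() if len(w) else '')
E
```

```text
pics
{'time': 0.0, 'joints': array([-1.3725,  0.4267,  0.0739,  1.6066, -0.0341,  1.1108, -0.0671]), 'qd': array([-0.0005,  0.0002, -0.0006,  0.0004, -0.0012, -0.0001,  0.0001]), 'tau': array([  0.0009, -93.583 ,   3.6683, -45.421 ,  -0.0485,   0.0195,
         0.    ]), 'tcp_pos': array([0.23  , 0.6341, 0.2048]), 'ee_rot': array([-3.1403,  0.0001,  2.7937]), 'ft_force': array([-0.2638, -0.2964, -0.3876]), 'torque': array([ 0.0205, -0.0344, -0.0114]), 'grip_force': 0.0, 'opening': 0.09409086071648662}
top plate 0.98 [197. 198.] 1506 [0.6269 0.3572 0.0083] 0.05603231524957992
top plate 0.83 [272. 243.] 1455 [0.5213 0.1747 0.0081] 0.05470810878034459
top plate 0.81 [272. 317.] 1638 [0.3513 0.1604 0.0077] 0.05615329499632582
top hole 0.98 [194. 198.] 1424 [0.6261 0.3571 0.0085] 0.05603231524957992
top hole 0.61 [272. 245.] 1481 [0.5227 0.1753 0.0081] 0.05470810878034459
top hole 0.59 [198. 363.] 1616 [0.2493 0.3235 0.0077] 0.05487509138304305
top grip 0.85 [272. 247.] 1561 [0.522  0.1745 0.0079] 0.05470810878034459
top grip 0.74 [196. 362.] 1665 [0.252  0.3234 0.0077] 0.0548750913830430
[... 1222 characters left out ...]
cene bed 0.8 [256. 208.] 3372 [ 0.5033 -0.1472  0.0121] 0.023137461043412886
scene slot 0.61 [253. 208.] 3299 [ 0.5032 -0.1474  0.0122] 0.023137461043412886
scene slot 0.28 [337. 304.] 1651 [0.532  0.1801 0.0048] 0.049309059307622735
scene typebox 0.76 [256. 375.] 3264 [0.7498 0.204  0.0187] 0.04825686940257056
scene typebox 0.2 [256. 209.] 3249 [ 0.5034 -0.1474  0.0122] 0.023137461043412886
scene stamp 0.61 [149. 239.] 428 [ 0.7577 -0.2091  0.0344] 0.08566415790137863
scene jar 0.73 [226. 307.] 955 [0.7175 0.0539 0.0565] 0.0631056475996893
scene jar 0.4 [254. 208.] 3254 [ 0.5034 -0.1473  0.0122] 0.023137461043412886
scene jar 0.26 [338. 306.] 1675 [0.531  0.1805 0.0048] 0.049309059307622735
```

View pics/top0.png

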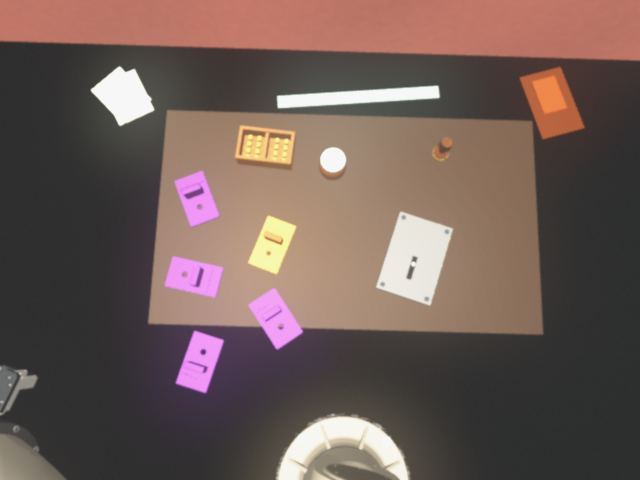

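View pics/scene0.png

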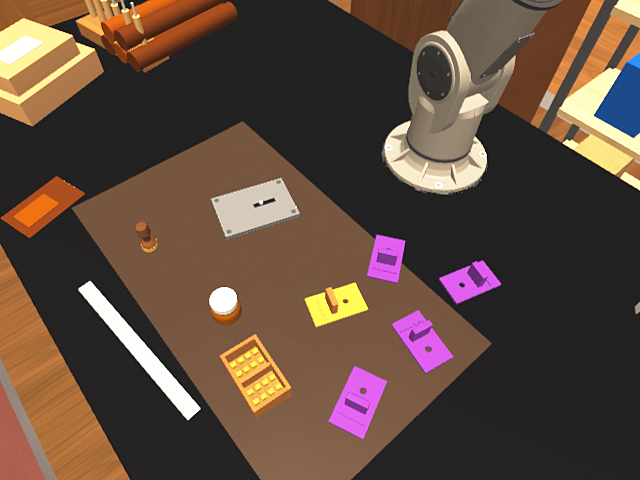

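The top view shows the brass plate at (272,245), with its hole at (268,253) and grip at (273,238). The bed is at (415,258), with its slot and bright pin near (412,268). Four purple look-alikes stand around the plate. The scene view agrees: plate (336,304), bed (255,207), pin at about (262,203).

```bash
cat >> h.py <<'E'
np.set_printoptions(precision=4,suppress=True)
def rect(p,m,zlo,zhi):
    w=cloud(p,m); w=w[(w[:,2]>zlo)&(w[:,2]<zhi)]
    (c,s,a)=cv2.minAreaRect((w[:,:2]*1000).astype(np.float32))
    b=cv2.boxPoints((c,s,a)); e=[b[1]-b[0],b[2]-b[1]]; e=max(e,key=np.linalg.norm)
    if e[0]<0: e=-e
    return np.array(c),np.array(s),np.degrees(np.arctan2(e[1],e[0])),np.median(w[:,2]),len(w)
def brass(p):
    h=cv2.cvtColor(p['img'],cv2.COLOR_RGB2HSV); return (h[...,0]>18)&(h[...,0]<35)&(h[...,1]>110)&(h[...,2]>110)
def pick(p,n,xy,rad=.05):
    best=None
    for d in eyes.trace(p,n):
        w=cloud(p,d['pixels'])
        if len(w) and np.hypot(*(np.median(w,0)[:2]-xy))<rad: return d
E
python3 - <<'E'
from h import *
for c in ('top','scene'):
    p=grab(c)
    for n,xy in (('plate',(.527,.178)),('bed',(.5,-.15)),('slot',(.5,-.15))):
        d=pick(p,n,xy)
        if d is None: print(c,n,'none'); continue
        m=d['pixels']
        if n=='plate':
            print(c,'plate',rect(p,m,-.01,.016)); print('   grip',rect(p,m,.03,.07))
        else:
            print(c,n,rect(p,m,.007,.02))
            k=cv2.cvtColor(p['img'],cv2.COLOR_RGB2GRAY)
            mm=cv2.morphologyEx(m.astype(np.uint8),cv2.MORPH_CLOSE,np.ones((9,9)))>0
            mm=cv2.erode(mm.astype(np.uint8),np.ones((13,13)))>0
            v,u=np.nonzero(mm&(k<80)); w=onplane(p,np.c_[u,v],.014)
            print('   slot dark',w.mean(0),cv2.minAreaRect((w[:,:2]*1000).astype(np.float32)))
E
```

```text
top plate (array([523.7907, 176.5962]), array([ 72.1702, 121.824 ]), np.float32(-19.871435), np.float64(0.007653824586464292), 1280)
   grip (array([533.527, 171.678]), array([44.0053, 15.5969]), np.float32(70.370705), np.float64(0.048348874007266195), 147)
top bed (array([ 499.8574, -155.8373]), array([130.5923, 191.5084]), np.float32(-16.950699), np.float64(0.015593225434302527), 4371)
   slot dark [nan nan nan] ((0.0, 0.0), (0.0, 0.0), 0.0)
top slot (array([ 500.2394, -155.1168]), array([132.0651, 191.5361]), np.float32(-17.415222), np.float64(0.015605626245540955), 4337)
   slot dark [nan nan nan] ((0.0, 0.0), (0.0, 0.0), 0.0)
scene plate (array([519.2173, 174.7784]), array([ 77.3306, 124.5446]), np.float32(-19.675537), np.float64(0.004363485217098965), 1442)
   grip (array([532.7713, 174.0656]), array([43.243 , 14.3675]), np.float32(71.04061), np.float64(0.0453578878610863), 164)
scene bed (array([ 498.1287, -154.5841]), array([136.2722, 191.1751]), np.float32(-17.82508), np.float64(0.01240146273105487), 3127)
   slot dark [ 0.4735 -0.1474  0.014 ] ((474.4092712402344, -147.77793884277344), (8.367186546325684, 52.66364669799805), 72.57978820800781)
scene slot (array([ 498.1287, -154.5841]), array([136.2722, 191.1751]), np.float32(-17.82508), np.float64(0.012399648125783718), 3133)
   slot dark [ 0.4735 -0.1474  0.014 ] ((474.4092712402344, -147.77793884277344), (8.367186546325684, 52.66364669799805), 72.57978820800781)<stdin>:16: RuntimeWarning: Mean of empty slice.
  ret = um.true_divide(
```

Careful with the scale: shifts go in shares of 0.8 m and turns go in shares of 2 pi rad. That gives: -0.442 m / 0.8 = -0.5525, -0.33 m / 0.8 = -0.4125, 1.568 rad / 6.2832 = 0.2496.

```bash
python3 -m crank '{"rx": [0,0,0,0,0,0,0,0,0,0],"ry": [0,0,0,0,0,0,0,0,0,0],"rz": [0.1273,0.2496,0.2496,0.2496,0.2496,0.2496,0.2496,0.2496,0.2496,0.2496],"tx": [-0.275,-0.5525,-0.5525,-0.5525,-0.5525,-0.5525,-0.5525,-0.5525,-0.5525,-0.5525],"ty": [-0.2063,-0.4125,-0.4125,-0.4125,-0.4125,-0.4125,-0.4125,-0.4125,-0.4125,-0.4125],"tz": [0,0,0,0,0,0,0,0,0,0],"finger_gap": [0.094,0.094,0.094,0.094,0.094,0.094,0.094,0.094,0.094,0.094]}' 30
```

```text
time: 2.3
tcp_pos: [0.5056, 0.215, 0.2059]
ee_rot: [3.141, -0.001, 1.288]
ft_force: [0.6, 1.0, 0.5]
opening: 0.0939
grip_force: 0.0
```

```bash
cat > plate.py <<'E'
from h import *
s=monitor.sense(); print(s['time'],s['tcp_pos'],s['ee_rot'],s['ft_force'],s['joints'][6])
p=grab('wrist','w1.png'); R,t=RT(p); print('cam',-t@R, 'axis',R[2])
d=pick(p,'plate',(.525,.175)); 
if d: print(rect(p,d['pixels'],-.01,.016),rect(p,d['pixels'],.03,.07))
m=brass(p); print(rect(p,m,-.01,.016),rect(p,m,.03,.07))
E
python3 plate.py
```

```text
2.3 [0.5056 0.215  0.2059] [ 3.1413 -0.0009  1.2878] [0.554  1.0285 0.549 ] -0.6566883969460734
cam [0.5277 0.2909 0.3841] axis [-0.076  -0.2594 -0.9628]
(array([520.0049, 175.3709]), array([ 73.0844, 120.5476]), np.float32(-19.780535), np.float64(0.004862951385473531), 7588) (array([531.9359, 172.7709]), array([44.0585, 14.3287]), np.float32(70.13297), np.float64(0.04649640305281848), 911)
(array([620.8129, 184.1872]), array([344.6042, 118.2989]), np.float32(5.493297), np.float64(0.005039170996617781), 10539) (array([649.7044, 207.3887]), array([129.2723, 253.8189]), np.float32(-4.3002453), np.float64(0.04395505507202118), 2230)
```

View pics/w1.png

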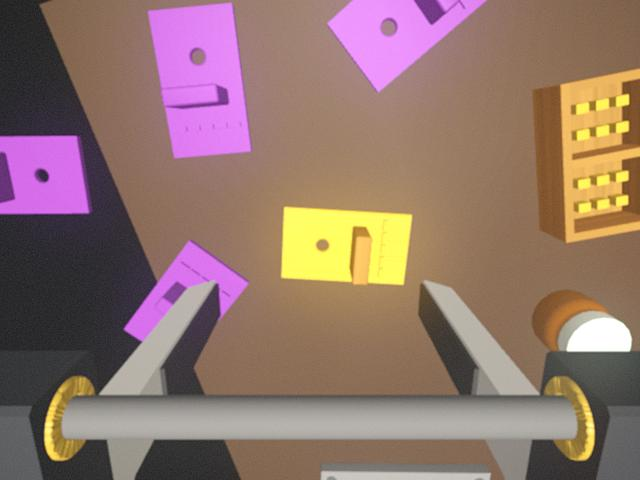

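The wrist view shows the brass plate at (345,246), its hole at (322,244) and its grip at (361,255). That matches the two fixed views, with the grip near (0.5325, 0.173).

To row units: 0.11 m / 0.8 = 0.1375, 0.0375 m / 0.8 = 0.0469, 0.0627 rad / 6.2832 = 0.01.

```bash
python3 -m crank '{"rx": [0,0,0,0,0,0],"ry": [0,0,0,0,0,0],"rz": [0.01,0.01,0.01,0.01,0.01,0.01],"tx": [-0.041,-0.041,-0.041,-0.041,-0.041,-0.041],"ty": [0.0469,0.0469,0.0469,0.0469,0.0469,0.0469],"tz": [0,0.05,0.1,0.1375,0.1375,0.1375],"finger_gap": [0.07,0.07,0.07,0.07,0.07,0.07]}' 30; python3 plate.py
```

```text
time: 3.0
tcp_pos: [0.532, 0.1749, 0.0961]
ee_rot: [-3.141, 0.001, 1.231]
ft_force: [0.2, -0.2, 0.8]
opening: 0.0697
grip_force: 0.0
3.0 [0.532  0.1749 0.0961] [-3.1415  0.0005  1.2311] [ 0.2137 -0.2497  0.7754] -0.5159620410080749
cam [0.5585 0.2497 0.2742] axis [-0.0914 -0.2558 -0.9624]
(array([520.04 , 175.096]), array([ 73.6624, 120.4447]), np.float32(-19.978958), np.float64(0.004918746608773166), 14933) (array([531.8785, 172.4989]), array([44.658 , 13.9297]), np.float32(70.3905), np.float64(0.04668273940723691), 1798)
(array([606.1053, 180.3752]), array([308.6082, 114.4921]), np.float32(3.5593622), np.float64(0.004904871440256953), 15401) (array([624.4957, 195.2262]), array([ 96.1103, 203.6727]), np.float32(-4.0529885), np.float64(0.046207426500914944), 284)
```

To row units: 0.082 m / 0.8 = 0.1025, -0.0024 m / 0.8 = -0.003, 0.007 rad / 6.2832 = 0.0011.

```bash
python3 -m crank '{"rx": [0,0,0,0,0,0,0,0,0,0],"ry": [0,0,0,0,0,0,0,0,0,0],"rz": [0.0011,0.0011,0.0011,0.0011,0.0011,0.0011,0.0011,0.0011,0.0011,0.0011],"tx": [-0.003,-0.003,-0.003,-0.003,-0.003,-0.003,-0.003,-0.003,-0.003,-0.003],"ty": [0.0013,0.0013,0.0013,0.0013,0.0013,0.0013,0.0013,0.0013,0.0013,0.0013],"tz": [0.0375,0.075,0.0938,0.1025,0.1025,0.1025,0.1025,0.1025,0.1025,0.1025],"finger_gap": [0.07,0.07,0.07,0.07,0.07,0.04,0.02,0.005,0.005,0.005]}' 30;  python3 -m crank '{"rx": [0,0,0],"ry": [0,0,0],"rz": [0,0,0],"tx": [0,0,0],"ty": [0,0,0],"tz": [0,0,0],"finger_gap": [0.005,0.005,0.005]}' 40
```

```text
time: 4.1
tcp_pos: [0.5321, 0.1725, 0.0137]
ee_rot: [3.141, -0.0, 1.224]
ft_force: [0.1, 0.2, -0.2]
opening: 0.0334
grip_force: 0.0
time: 4.4
tcp_pos: [0.532, 0.1723, 0.0134]
ee_rot: [-3.142, 0.0, 1.224]
ft_force: [-0.1, 0.2, -0.1]
opening: 0.0138
grip_force: 40.0
```

To row units: -0.15 m / 0.8 = -0.1875, -0.13 m / 0.8 = -0.1625.

```bash
python3 -m crank '{"rx": [0,0,0,0,0,0,0,0,0,0],"ry": [0,0,0,0,0,0,0,0,0,0],"rz": [0,0,0,0,0,0,0,0,0,0],"tx": [0,0,0,0,-0.05,-0.1,-0.15,-0.1875,-0.1875,-0.1875],"ty": [0,0,0,0,0,0,0,0,0,0],"tz": [-0.0125,-0.0375,-0.0875,-0.1375,-0.1625,-0.1625,-0.1625,-0.1625,-0.1625,-0.1625],"finger_gap": [0.005,0.005,0.005,0.005,0.005,0.005,0.005,0.005,0.005,0.005]}' 40
cat > bed.py <<'E'
from h import *
import sys
s=monitor.sense(); print(s['time'],s['tcp_pos'],s['ee_rot'],s['ft_force'])
p=grab('wrist',sys.argv[1]); R,t=RT(p); print('cam',-t@R,'axis',R[2])
for n,xy in (('bed',(.5,-.15)),('plate',s['tcp_pos'][:2])):
    d=pick(p,n,xy,.08)
    if d is None: print(n,'none'); continue
    if n=='bed': print(n,rect(p,d['pixels'],.008,.0185))
    else: w=cloud(p,d['pixels']); z=s['tcp_pos'][2]; print(n,rect(p,d['pixels'],z-.02,z-.001))
E
python3 bed.py w2.png
```

```text
time: 5.4
tcp_pos: [0.4809, 0.031, 0.144]
ee_rot: [3.141, -0.001, 1.223]
ft_force: [0.3, 0.7, -3.6]
opening: 0.0141
grip_force: 40.0
5.4 [0.4809 0.031  0.144 ] [ 3.1415 -0.0008  1.2227] [ 0.2617  0.6986 -3.5607]
cam [0.5079 0.1053 0.3223] axis [-0.093  -0.2539 -0.9627]
bed (array([ 497.7615, -155.154 ]), array([131.1342, 190.3361]), np.float32(-16.884045), np.float64(0.012766812879203341), 5364)
plate (array([469.7411,  35.4578]), array([ 69.9438, 120.7005]), np.float32(-20.001923), np.float64(0.13547555694962282), 23607)
```

View pics/w2.png

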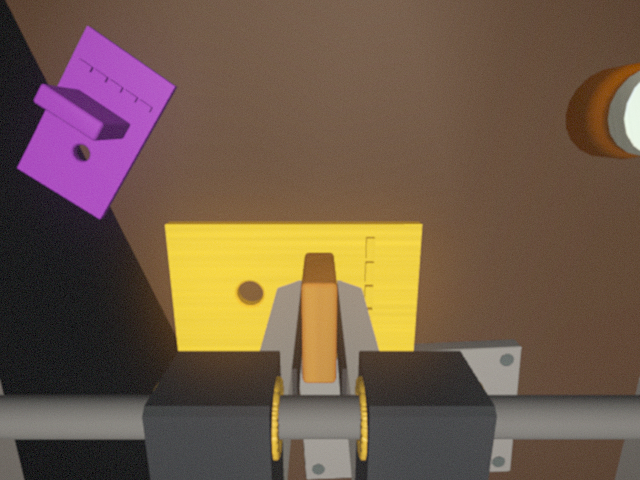

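The plate is held square, its top face at z 0.1355, with hole (250,292) to the left. The bed is mostly hidden behind the gripper, so I'll go past it and look back.

To row units: -0.29 m / 0.8 = -0.3625, -0.25 m / 0.8 = -0.3125, -0.045 rad / 6.2832 = -0.0072.

```bash
python3 -m crank '{"rx": [0,0,0,0,0,0,0,0,0],"ry": [0,0,0,0,0,0,0,0,0],"rz": [-0.0032,-0.0072,-0.0072,-0.0072,-0.0072,-0.0072,-0.0072,-0.0072,-0.0072],"tx": [-0.0625,-0.125,-0.1875,-0.25,-0.3125,-0.35,-0.3625,-0.3625,-0.3625],"ty": [0.0125,0.025,0.0375,0.05,0.0625,0.0625,0.0625,0.0625,0.0625],"tz": [0,0,0,0,0,0,0,0,0],"finger_gap": [0.005,0.005,0.005,0.005,0.005,0.005,0.005,0.005,0.005]}' 40
python3 bed.py w3.png
```

```text
time: 6.45
tcp_pos: [0.4301, -0.2572, 0.1433]
ee_rot: [-3.141, -0.0, 1.27]
ft_force: [-0.3, 0.4, -4.1]
opening: 0.0139
grip_force: 40.0
6.45 [ 0.4301 -0.2572  0.1433] [-3.141  -0.0002  1.2703] [-0.2536  0.364  -4.1255]
cam [ 0.4537 -0.1817  0.3215] axis [-0.0816 -0.2584 -0.9626]
bed (array([ 494.5052, -165.9218]), array([108.3563, 189.9177]), np.float32(-17.019941), np.float64(0.01286747138521714), 43541)
plate (array([ 418.77  , -253.2332]), array([ 69.8751, 120.5652]), np.float32(-17.254406), np.float64(0.13473373052293589), 23597)
```

View pics/w3.png

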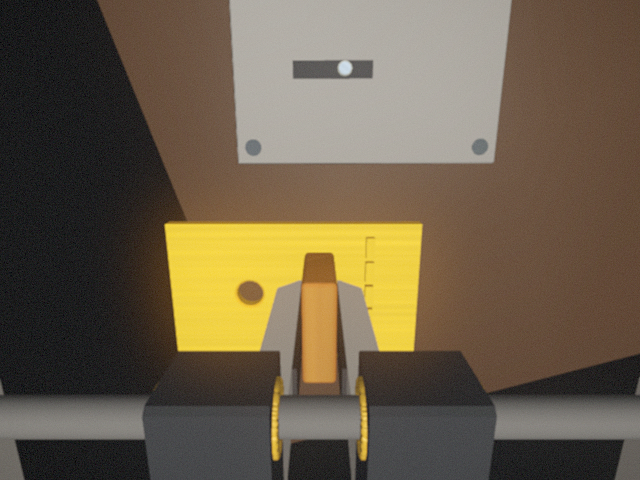

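This shows the slot at columns 293–373, row 69, with the pin top at (345,68). The held plate's hole is at (250,292).

```bash
python3 - <<'E'
from h import *
s=monitor.sense(); p=grab('wrist'); g=cv2.cvtColor(p['img'],cv2.COLOR_RGB2GRAY)
roi=np.zeros_like(g,bool); roi[40:100,270:400]=1
v,u=np.nonzero(roi&(g<100)); 
for z in (.0128,.014):
  w=onplane(p,np.c_[u,v],z); (c,sz,a)=cv2.minAreaRect((w[:,:2]*1000).astype(np.float32)); print('slot',z,c,sz,a)
roi[:]=0; roi[55:82,330:362]=1
v,u=np.nonzero(roi&(g>190)&True); print(len(u),u.mean(),v.mean(),u.min(),u.max(),v.min(),v.max())
b=g[58:80,295:372]; print(np.unique((b//20)*20,return_counts=True))
print('pin depth',world(p,[[345,68]]),'on z=.021',onplane(p,[[345,68.]],.021))
# hole in held plate
roi[:]=0; roi[270:315,228:275]=1
hsv=cv2.cvtColor(p['img'],cv2.COLOR_RGB2HSV); m=roi&(g<120); v,u=np.nonzero(m)
c,_=cv2.minEnclosingCircle(np.c_[u,v].astype(np.float32)); print('hole px',len(u),u.mean(),v.mean(),c)
ztop=s['tcp_pos'][2]-.0137+.006-.0012
h=onplane(p,[[u.mean(),v.mean()]],ztop)[0]; print('hole',h,'tcp',s['tcp_pos'],'yaw',np.degrees(s['ee_rot'][2])-90)
a=s['ee_rot'][2]-np.pi/2; d=h[:2]-s['tcp_pos'][:2]; print('hole rel',d@[np.cos(a),np.sin(a)],d@[-np.sin(a),np.cos(a)])
# bed edges
d=pick(p,'bed',(.5,-.15),.08)['pixels']; 
near=[];
for col in range(250,485,5):
    r_=np.nonzero(d[:,col])[0]; near.append([col,r_.max()])
w=onplane(p,near,.0128)[:,:2]; k=np.polyfit(w[:,0],w[:,1],1); print('near edge yaw',np.degrees(np.arctan(k[0])), 'dist slot',)
L=[];Rr=[]
for row in range(5,150,5):
    c_=np.nonzero(d[row])[0]; L.append([c_.min(),row]); Rr.append([c_.max(),row])
for e in (L,Rr):
    w2=onplane(p,e,.0128)[:,:2]; q=np.polyfit(w2[:,1],w2[:,0],1); print('side edge yaw',-np.degrees(np.arctan(q[0])), w2.mean(0))
E
```

```text
slot 0.0128 (473.5305480957031, -148.33236694335938) (9.746175765991211, 54.05371856689453) 72.79216766357422
slot 0.014 (473.45330810546875, -148.46128845214844) (9.70829963684082, 53.84368896484375) 72.79139709472656
138 344.71014492753625 67.73913043478261 339 351 61 74
(array([ 80, 100, 120, 140, 160, 180, 200, 220], dtype=uint8), array([1011,  160,   26,  167,  183,   28,  116,    3]))
pin depth [[ 0.4814 -0.1507  0.0205]] on z=.021 [[ 0.4814 -0.1508  0.021 ]]
hole px 351 250.32763532763533 291.0740740740741 (250.1929168701172, 291.1771545410156)
hole [ 0.3982 -0.2461  0.1345] tcp [ 0.4302 -0.257   0.1434] yaw -17.146792742003328
hole rel -0.033766735047689365 0.0009238147383699644
near edge yaw -17.20958124356305 dist slot
side edge yaw -16.91812031290224 [ 0.4062 -0.1319]
side edge yaw -16.934785833193793 [ 0.5863 -0.1877]
```

To row units: 0.1163 m / 0.8 = 0.1454, 0.008 m / 0.8 = 0.01.

```bash
python3 -m crank '{"rx": [0,0,0,0,0,0,0,0],"ry": [0,0,0,0,0,0,0,0],"rz": [0,0,0,0,0,0,0,0],"tx": [0.05,0.1,0.1454,0.1454,0.1454,0.1454,0.1454,0.1454],"ty": [0.0038,0.01,0.01,0.01,0.01,0.01,0.01,0.01],"tz": [0,0.0125,0.0375,0.075,0.1063,0.1163,0.1163,0.1163],"finger_gap": [0.005,0.005,0.005,0.005,0.005,0.005,0.005,0.005]}' 40
python3 - <<'E'
from h import *
s=monitor.sense(); print(s['tcp_pos'],s['ee_rot'],s['ft_force'],s['torque'])
p=grab('scene','s1.png'); i=cv2.imread('pics/s1.png')[130:280,170:350]; cv2.imwrite('pics/s1c.png',cv2.resize(i,None,fx=4,fy=4,interpolation=cv2.INTER_CUBIC))
p=grab('wrist')
d=pick(p,'plate',s['tcp_pos'][:2],.08); z=s['tcp_pos'][2]
if d: print(rect(p,d['pixels'],z-.02,z-.001))
E
```

```text
time: 7.5
tcp_pos: [0.4722, -0.1501, 0.0514]
ee_rot: [3.141, -0.0, 1.269]
ft_force: [-0.3, 0.5, -3.8]
opening: 0.0134
grip_force: 40.0
[ 0.4722 -0.1501  0.0514] [ 3.1407 -0.0001  1.2686] [-0.2769  0.5366 -3.7704] [-0.098   0.0186 -0.0314]
(array([ 461.3713, -144.8352]), array([ 67.6029, 120.7727]), np.float32(-17.130127), np.float64(0.043018490644686165), 23753)
```

View pics/s1c.png

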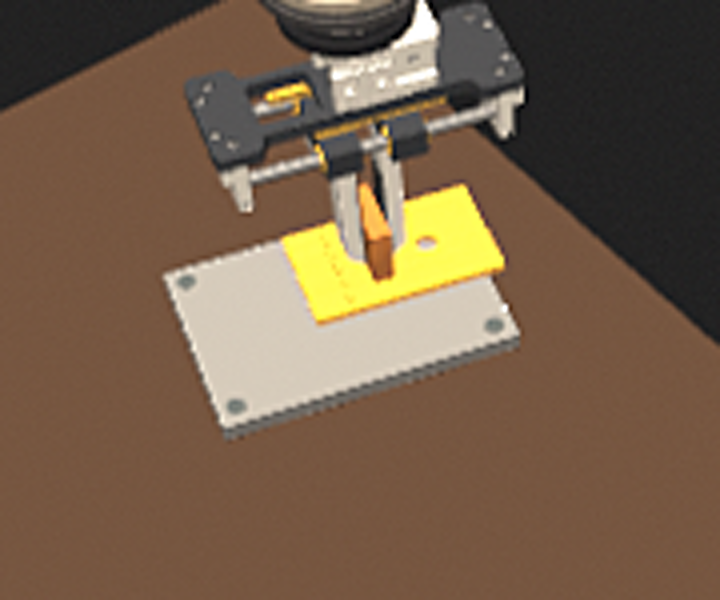

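The plate hangs over the bed with its hole towards the robot, at about (427,242) in the crop, and square to the bed. Next I'll correct 1.6 mm sideways and creep down.

To row units: 0.0135 m / 0.8 = 0.0169, 0.0015 m / 0.8 = 0.0019.

```bash
python3 -m crank '{"rx": [0,0,0,0,0,0],"ry": [0,0,0,0,0,0],"rz": [0,0,0,0,0,0],"tx": [0.0019,0.0019,0.0019,0.0019,0.0019,0.0019],"ty": [-0.0006,-0.0006,-0.0006,-0.0006,-0.0006,-0.0006],"tz": [0.005,0.01,0.0138,0.0163,0.0169,0.0169],"finger_gap": [0.005,0.005,0.005,0.005,0.005,0.005]}' 40
python3 -m crank '{"rx": [0,0],"ry": [0,0],"rz": [0,0],"tx": [0,0],"ty": [0,0],"tz": [0.0006,0.0013],"finger_gap": [0.005,0.005]}'
python3 -m crank '{"rx": [0,0],"ry": [0,0],"rz": [0,0],"tx": [0,0],"ty": [0,0],"tz": [0.0006,0.0006],"finger_gap": [0.005,0.005]}'
```

```text
time: 8.25
tcp_pos: [0.4716, -0.1483, 0.0369]
ee_rot: [-3.141, 0.0, 1.269]
ft_force: [-0.1, 0.5, -3.4]
opening: 0.0136
grip_force: 40.0
time: 8.45
tcp_pos: [0.4717, -0.1482, 0.0361]
ee_rot: [3.141, -0.0, 1.269]
ft_force: [0.3, -0.3, -2.8]
opening: 0.0136
grip_force: 40.0
time: 8.65
tcp_pos: [0.4716, -0.1482, 0.0355]
ee_rot: [-3.142, 0.0, 1.269]
ft_force: [-0.5, -1.0, -4.2]
opening: 0.0136
grip_force: 40.0
```

To row units: 0.0005 m / 0.8 = 0.0006.

```bash
python3 -m crank '{"rx": [0,0],"ry": [0,0],"rz": [0,0],"tx": [0,0],"ty": [0,0],"tz": [0.0006,0.0006],"finger_gap": [0.005,0.005]}'
python3 -m crank '{"rx": [0,0],"ry": [0,0],"rz": [0,0],"tx": [0,0],"ty": [0,0],"tz": [0.0004,0.0004],"finger_gap": [0.005,0.005]}'
```

```text
time: 8.85
tcp_pos: [0.4717, -0.1482, 0.0353]
ee_rot: [3.142, -0.0, 1.269]
ft_force: [-2.6, 0.8, 5.5]
opening: 0.0139
grip_force: 40.0
time: 9.05
tcp_pos: [0.4717, -0.1482, 0.0352]
ee_rot: [3.141, -0.001, 1.269]
ft_force: [-5.4, 0.9, 13.5]
opening: 0.0139
grip_force: 40.0
```

To row units: 0.01 m / 0.8 = 0.0125, 0.009 m / 0.8 = 0.0113.

```bash
python3 -m crank '{"rx": [0,0,0,0,0,0,0],"ry": [0,0,0,0,0,0,0],"rz": [0,0,0,0,0,0,0],"tx": [0,0,0,0,0,0,0],"ty": [0,0.0013,0.0038,0.0063,0.0088,0.0113,0.0125],"tz": [-0.0003,-0.0003,-0.0003,-0.0003,-0.0003,-0.0003,-0.0003],"finger_gap": [0.005,0.005,0.005,0.005,0.005,0.005,0.005]}'
python3 -m crank '{"rx": [0,0,0,0,0],"ry": [0,0,0,0,0],"rz": [0,0,0,0,0],"tx": [0,0,0,0,0],"ty": [0.0025,0.005,0.0075,0.01,0.0125],"tz": [0,0,0,0,0],"finger_gap": [0.005,0.005,0.005,0.005,0.005]}'
```

```text
time: 9.75
tcp_pos: [0.4805, -0.151, 0.0352]
ee_rot: [-3.14, -0.001, 1.269]
ft_force: [-8.8, 3.2, 15.6]
opening: 0.0139
grip_force: 40.0
time: 10.25
tcp_pos: [0.4898, -0.1539, 0.0352]
ee_rot: [-3.14, -0.001, 1.269]
ft_force: [-8.4, 2.5, 13.6]
opening: 0.0136
grip_force: 40.0
```

To row units: 0.016 m / 0.8 = 0.02, 0.014 m / 0.8 = 0.0175.

```bash
python3 -m crank '{"rx": [0,0,0,0,0,0,0,0],"ry": [0,0,0,0,0,0,0,0],"rz": [0,0,0,0,0,0,0,0],"tx": [0,0,0,0,0,0,0,0],"ty": [0.0025,0.005,0.0075,0.01,0.0125,0.015,0.0175,0.02],"tz": [-0.0003,-0.0003,-0.0003,-0.0003,-0.0003,-0.0003,-0.0003,-0.0003],"finger_gap": [0.005,0.005,0.005,0.005,0.005,0.005,0.005,0.005]}'
python3 -m crank '{"rx": [0,0,0],"ry": [0,0,0],"rz": [0,0,0],"tx": [0,0,0],"ty": [0.0013,0.0025,0.0038],"tz": [0,0,0],"finger_gap": [0.005,0.005,0.005]}'
python3 -m crank '{"rx": [0,0,0],"ry": [0,0,0],"rz": [0,0,0],"tx": [0,0,0],"ty": [0.0006,0.0013,0.0019],"tz": [0,0,0],"finger_gap": [0.005,0.005,0.005]}'
```

```text
time: 11.05
tcp_pos: [0.5054, -0.1587, 0.0352]
ee_rot: [-3.14, -0.0, 1.269]
ft_force: [-4.3, 0.6, 6.5]
opening: 0.0138
grip_force: 40.0
time: 11.35
tcp_pos: [0.5084, -0.1597, 0.0352]
ee_rot: [-3.14, -0.0, 1.269]
ft_force: [-3.4, 1.1, 4.2]
opening: 0.0135
grip_force: 40.0
time: 11.65
tcp_pos: [0.5103, -0.1602, 0.0351]
ee_rot: [-3.141, -0.0, 1.269]
ft_force: [-2.9, 1.0, 2.2]
opening: 0.0138
grip_force: 40.0
```

To row units: 0.001 m / 0.8 = 0.0013, 0.0002 m / 0.8 = 0.0003.

```bash
python3 -m crank '{"rx": [0,0,0],"ry": [0,0,0],"rz": [0,0,0],"tx": [0,0,0],"ty": [0.0006,0.0013,0.0013],"tz": [0.0001,0.0003,0.0003],"finger_gap": [0.005,0.005,0.005]}'
python3 -m crank '{"rx": [0,0,0],"ry": [0,0,0],"rz": [0,0,0],"tx": [0,0,0],"ty": [0.0006,0.0013,0.0013],"tz": [0,0,0],"finger_gap": [0.005,0.005,0.005]}'
python3 -m crank '{"rx": [0,0],"ry": [0,0],"rz": [0,0],"tx": [0,0],"ty": [0.0006,0.0006],"tz": [0,0],"finger_gap": [0.005,0.005]}'
```

```text
time: 11.95
tcp_pos: [0.5117, -0.1606, 0.0348]
ee_rot: [3.141, 0.0, 1.269]
ft_force: [-0.4, -0.5, -4.3]
opening: 0.0138
grip_force: 40.0
time: 12.25
tcp_pos: [0.5123, -0.1609, 0.0348]
ee_rot: [3.142, 0.0, 1.269]
ft_force: [-0.3, 0.3, -3.2]
opening: 0.0138
grip_force: 40.0
time: 12.45
tcp_pos: [0.5127, -0.161, 0.0349]
ee_rot: [3.142, 0.0, 1.269]
ft_force: [0.5, 0.6, -4.1]
opening: 0.0137
grip_force: 40.0
```

Contact vanished at the measured spot, so the hole is over the pin. I'll lower gently.

To row units: 0.001 m / 0.8 = 0.0013, 0.0005 m / 0.8 = 0.0006.

```bash
python3 -m crank '{"rx": [0,0,0],"ry": [0,0,0],"rz": [0,0,0],"tx": [0,0,0],"ty": [0.0004,0.0004,0.0004],"tz": [0.0006,0.0013,0.0013],"finger_gap": [0.005,0.005,0.005]}'
python3 -m crank '{"rx": [0,0,0],"ry": [0,0,0],"rz": [0,0,0],"tx": [0,0,0],"ty": [0,0,0],"tz": [0.0006,0.001,0.001],"finger_gap": [0.005,0.005,0.005]}'
```

```text
time: 12.75
tcp_pos: [0.5129, -0.1611, 0.0338]
ee_rot: [-3.141, 0.0, 1.269]
ft_force: [-0.6, -0.9, -4.4]
opening: 0.0139
grip_force: 40.0
time: 13.05
tcp_pos: [0.513, -0.1611, 0.033]
ee_rot: [-3.142, 0.0, 1.269]
ft_force: [0.0, 0.1, -3.7]
opening: 0.0136
grip_force: 40.0
```

To row units: 0.0045 m / 0.8 = 0.0056, 0.004 m / 0.8 = 0.005.

```bash
python3 -m crank '{"rx": [0,0,0,0,0,0],"ry": [0,0,0,0,0,0],"rz": [0,0,0,0,0,0],"tx": [0,0,0,0,0,0],"ty": [0,0,0,0,0,0],"tz": [0.0013,0.0025,0.0038,0.005,0.0056,0.0056],"finger_gap": [0.005,0.005,0.005,0.005,0.005,0.005]}'
python3 -m crank '{"rx": [0,0,0],"ry": [0,0,0],"rz": [0,0,0],"tx": [0,0,0],"ty": [0,0,0],"tz": [0.0006,0.0013,0.0013],"finger_gap": [0.005,0.005,0.005]}'
python3 -m crank '{"rx": [0,0],"ry": [0,0],"rz": [0,0],"tx": [0,0],"ty": [0,0],"tz": [0.0004,0.0004],"finger_gap": [0.005,0.005]}'
```

```text
time: 13.65
tcp_pos: [0.5129, -0.1611, 0.0285]
ee_rot: [-3.141, 0.0, 1.269]
ft_force: [-0.3, -0.5, -3.7]
opening: 0.0138
grip_force: 40.0
time: 13.95
tcp_pos: [0.513, -0.1611, 0.0275]
ee_rot: [-3.142, 0.0, 1.269]
ft_force: [1.0, -0.8, -2.6]
opening: 0.0141
grip_force: 40.0
time: 14.15
tcp_pos: [0.513, -0.1611, 0.0274]
ee_rot: [-3.142, -0.0, 1.269]
ft_force: [-2.0, 1.8, 2.5]
opening: 0.0138
grip_force: 40.0
```

To row units: 0.0001 m / 0.8 = 0.0001.

```bash
python3 -m crank '{"rx": [0,0,0,0,0,0],"ry": [0,0,0,0,0,0],"rz": [0,0,0,0,0,0],"tx": [0,0,0,0,0,0],"ty": [0,0,0,0,0,0],"tz": [0.0001,0.0001,0,0,0,0],"finger_gap": [0.012,0.016,0.02,0.03,0.045,0.045]}' 5
python3 -m crank '{"rx": [0,0,0,0,0,0,0,0,0],"ry": [0,0,0,0,0,0,0,0,0],"rz": [0,0,0,0,0,0,0,0,0],"tx": [0,0,0,0,-0.0375,-0.0875,-0.15,-0.15,-0.15],"ty": [0,0,0,0,0,0,0,0,0],"tz": [-0.0125,-0.0375,-0.0875,-0.1375,-0.1875,-0.2125,-0.2125,-0.2125,-0.2125],"finger_gap": [0.045,0.045,0.045,0.045,0.045,0.045,0.045,0.045,0.045]}'
python3 - <<'E'
from h import *
s=monitor.sense(); print(s['tcp_pos'])
p=grab('wrist','w4.png')
d=pick(p,'plate',(.5,-.155),.06)
if d: print('plate',rect(p,d['pixels'],.008,.025),rect(p,d['pixels'],.05,.08))
d=pick(p,'bed',(.5,-.155),.08)
if d: print('bed',rect(p,d['pixels'],.008,.0165))
E
```

```text
time: 14.75
tcp_pos: [0.513, -0.1611, 0.0273]
ee_rot: [-3.142, 0.0, 1.269]
ft_force: [0.9, 0.6, 0.6]
opening: 0.0405
grip_force: 0.0
time: 15.65
tcp_pos: [0.4766, -0.2769, 0.198]
ee_rot: [3.141, -0.0, 1.266]
ft_force: [0.1, 0.7, -0.4]
opening: 0.045
grip_force: 0.0
[ 0.4766 -0.2769  0.198 ]
plate (array([ 502.2509, -156.8419]), array([ 71.5183, 121.0285]), np.float32(-17.516315), np.float64(0.01889743566843687), 12212) (array([ 513.3762, -161.1248]), array([44.2684, 13.6417]), np.float32(72.154106), np.float64(0.06072102843912486), 1309)
bed (array([ 496.0175, -161.3201]), array([117.8689, 190.3664]), np.float32(-17.125345), np.float64(0.012890338440774403), 20715)
```

View pics/w4.png

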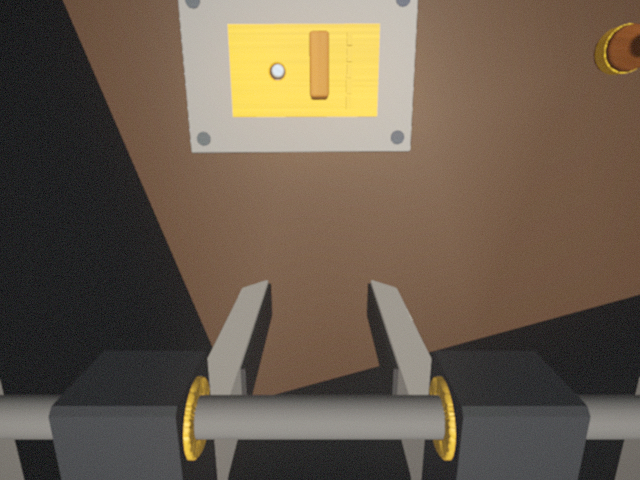

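The plate lies flat on the bed: its top is 6 mm above the bed's, the pin shows in the hole at (278,71), and it's square to within about 0.5°. The gripper is clear.

```bash
python3 -c "from bench import ticket; print(ticket.finish_job())"
```

```text
the job is handed in; nothing more can be done
None
```

I slid the brass plate along the slot until it dropped over the pin; it now lies flat on the bed, square to within about 0.5°. I released it, moved the gripper clear and handed the job in at about 16 s; wrist-force readings never exceeded about 20 N, and the arm stayed clear of the box, stamp and jar.

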